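Tip the tall carton over and shove it under the low shelf

ROBOT

A 7-joint arm with a two-finger parallel gripper is mounted at the origin on the work surface. World frame = base frame: x ahead of the robot, y to its left, z up, the work surface at z = 0. Lengths are in m, angles in degrees, forces in N, time in s.
With the tool pointing down it reaches from about 0.425 to 1.025 m from the base axis. Payload 9.4 kg.
Tool frame: the origin (TCP) lies where the fingers leave the gripper's body, on its centre line; the fingertips stand 84 mm ahead of it and the grasp point (between the pads) lies 65 mm ahead of it (bot.grip_depth is the distance from the TCP to the grasp point, in m); x points along the fingers, y is the direction in which the jaws open and shut, and the axes are right-handed (so a half turn about x gives the same grasp; the last joint's range is limited). The gripper opens to 93 mm and grips with 3 to 60 N. Pads are 15 mm wide; open, the fingers measure 128 mm over their backs; the gripper's body (75 mm by 188 mm) begins 65 mm behind the grasp point.
Start: joints at [-68.451, 34.337, -0.143, 91.639, 0.103, 54.024, -4.572], TCP at [0.317, 0.652, 0.303] pointing down, gripper open.
Joint ranges: [-147.43, 147.43], [-19.82, 112.94], [-74.19, 73.91], [6.32, 146.72], [-59.91, 239.91], [6.04, 106.73], [-150.56, 150.56]. Speed limits (degrees/s): [127.2, 127.2, 172.46, 172.46, 180, 180, 180].

INTERFACE

Orientations are given as a 3x3 rotation matrix whose columns are the frame's x, y, z axes.
In Python, from plant import bot, cams, order, finder gives the robot as it stands. The module is installed in compiled form; this text tells all that it offers.
- The arm moves only by the tool arm_command, never from a script. Its argument "targets" is a list of rows, each a list of 6 numbers: the shift along the tool's x, y, z each as a share of 300 mm, from -1 to 1, then the turn, a rotation vector about the tool's x, y, z each as a share of pi rad, from -1 to 1. A call has exactly 5 rows; each row is the pose to reach, as a shift and turn from the pose measured when the call began, along the tool's axes at that moment, turning the shorter way round; what a row does not reach only later rows make up. A row lasts 1/8 s, in which the tool goes at most 62.5 mm and 10.7 degrees, less where a joint would pass 70% of its speed; a pose out of reach is approached as far as the arm can. A call with a number of a shift or a turn outside -1 to 1 is refused whole. A call with a gripper value outside its range is refused whole. "jaw" is the opening, from 0 (shut) to 1 (fully open), set as the call begins (left out, the last holds). The fingers move at their own pace and stop on an object; "squeeze" is the grip in N (left out, the last holds). Time passes only in rows, so rows that repeat a pose let the fingers close, or fill a call up. It gives the time, the measured TCP pose, the force and the opening at its end, in the units of the state.
- bot.observe(): the state, without advancing time (a new reading comes with each control period).
- cams.grab_frame(name): name is "scene" or "top" or "wrist"; returns (picture, depth): 400x640x3 uint8, red, green, blue; 400x640 float32, m along the optical axis (not along the pixel's ray), 0 where there is no reading.
- cams.calibration(name): a dict with "fx", "fy", "cx", "cy" (pixels), "R" (3x3) and "t" (3): a world point X has camera coordinates R X + t; the wrist camera has in their place "tool_from_camera" (4x4, takes a point from camera to tool coordinates, whose origin is the TCP and whose axes are the tool frame's). Camera axes: x right, y down, z forward; pixel columns grow to the right and rows downward; lengths in m; the calibration is good to about 2 mm. A picture is of the moment at which its call begins: read the wrist's pose just before it. calibration takes no time and is no camera call.
- order.sign_off(): hands the job in, once; it reports no verdict.
Trained networks look in the newest picture that a camera, given by its name, has taken for a name from the list of things; names that differ only in an ending like _2 or _b are one class to them, and where a whole thing is asked for, a point or a joint stands for the part that bears it (a point fixed in the world has none). Each returns a list of dicts, best first, with "confidence" (0 to 1); they miss things now and then, are a little off and sometimes report something else, mostly with a low value. They report only what shows in the picture. A call takes as long as a camera call.
- finder.look_for(target, camera): "at" ([x, y, z] in m, in world coordinates, good to about 4 mm: the middle of the surface that is visible of it).
- finder.outline_of(target, camera): "mask" (400x640 bool, what is visible of it).
- finder.pinpoint(target, camera): "at" ([x, y, z] in m, in world coordinates, good to about 4 mm: a listed point, or the origin of a listed thing).
The state is a dict: "clock": time; "qpos": joint angles; "joint_velocities": joint speeds; "tau": joint torques, N m; "tool_pos": TCP position; "tool_rot": TCP orientation; "wrist_force": force on the tool from outside, world axes, zero at the start; "torque": the same for the moment, N m; "width": finger opening in m.
Only numpy, scipy, OpenCV 4.12 (cv2) and the standard library are available. Lean on these libraries where they do the work, as an engineer would, in place of code of your own. Each camera call takes 0.05 s, during which the arm holds its last target.

TASK

The tall cardboard carton is too high for the low wooden shelf. Without gripping or lifting it, push it over towards the shelf so that it lies flat on its broad side with its top end towards the shelf, then push it along the table into the empty bay until its top end sits flush against the wooden strip at the back. Leave the shelved carton and everything else where they are.

Things in the scene. Friction and masses are not known exactly. Their poses are not given: they have to be found in the camera images.
- shelf: Fixed low shelf of light wood on the table, with two bays side by side. Origin: on the table, in the middle of the EMPTY bay; x points from the open front into the bay, y left when looking in, z up. The bay spans y -70 to +70 mm between 15 mm uprights and x -60 to +60 mm, 66 mm high under a 12 mm board (top at 78 mm). The second bay, centred on y = -155 mm, holds another carton.
- mouth (a point): middle of the empty bay's open front edge, on the table (60 mm before the shelf's origin).
- stop (a point): middle of the front face of the wooden strip at the back of the empty bay, at the strip's top edge: 20 mm above the table, 60 mm behind the shelf's origin. Above the strip the back is open.
- carton: The tall closed cardboard carton, loose, 170 mm tall, 90 wide, 50 deep, 0.25 to 0.5 kg. Origin: centre of its bottom end; z to the top end, x along the depth, y along the width. Starts upright, 280 to 330 mm before the shelf's origin, up to 20 mm beside the bay's middle line, x pointing into the bay within 0.15 rad. Lying flat as wanted, its x points down.
- carton_center (a point): middle of the tall carton: 85 mm from both ends, 85 mm above the table when upright, 25 mm when lying flat.
- carton_top (a point): centre of the top end face of the tall carton. A push of a few newtons here at the rear broad face tips the carton about its front bottom edge; once the top has gone some 50 mm forward it falls by itself. Lying, it is 50 mm high and slides under a push of a few newtons.
- small_carton: bystander: short upright cardboard carton 95 mm tall, 70 x 45 mm; origin at the centre of its underside. Leave alone.
- shelved_carton: bystander: cardboard carton lying in the second bay, 138 mm long, 90 mm wide, 50 mm high; it sticks out some 20 mm from the front of the shelf; origin at the centre of its underside. Leave alone.
- tape_roll: bystander: roll of paper tape, 84 mm across, 24 mm high, lying on the shelf board; origin at the centre of its underside. Leave alone.
- jar: bystander: glass jar with a steel cap, 52 mm across, 70 mm tall; origin at the centre of its underside. Leave alone.
- mug: bystander: white mug 76 mm across, 85 mm tall, with a handle; origin at the centre of its underside. Leave alone.
- screwdriver: bystander: black-handled screwdriver lying on the table about 25 mm high; origin at the middle of its underside. Leave alone.

How it is judged (in metres and radians):
On the way:
1. the tall carton has been tipped over towards the shelf and lies flat on its broad side on the table (angle between carton's own x axis and vertical above 3 rad and height (world z) of carton_center below 0.035 m), for 0.2 s.
At the end, for the whole second after the job is handed in: The tall carton lies flat on its broad side on the table inside the empty bay, top end leading, the centre of its top end within 12 mm of the back strip, within 0.12 rad (7 degrees) of square to it, and at rest (all of step 1 and x of carton_top in the frame of shelf between 0.048 and 0.07 m and y of carton_top in the frame of shelf between -0.04 and 0.04 m and angle between the z axis of carton and the x axis of shelf, either way round below 0.12 rad and linear speed of carton below 0.01 m/s); the robot touches nothing.
It fails at once if the tall carton is lifted off the table (its middle above 105 mm, or above 55 mm once it lies over) (height (world z) of carton_center above 0.105 m or (angle between carton's own z axis and vertical above 1.45 rad and height (world z) of carton_center above 0.055 m)).
It fails at once if the short cardboard carton or the jar is shifted by more than 25 mm or tipped (distance of any of small_carton, jar from where it was at the start of the episode above 0.025 m or angle between any of small_carton, jar's own z axis and vertical above 0.4 rad).
It fails at once if the carton already shelved or the tape roll is shifted by more than 25 mm or tipped (distance of any of shelved_carton, tape_roll from where it was at the start of the episode above 0.025 m or angle between any of shelved_carton, tape_roll's own z axis and vertical above 0.4 rad).
It fails at once if the mug or the screwdriver is shifted by more than 25 mm or tipped (distance of any of mug, screwdriver from where it was at the start of the episode above 0.025 m or angle between mug's own z axis and vertical above 0.4 rad).
It also fails if it takes over 72 s, if anything falls off the work surface, if the arm or the gripper's body presses on something with over 40 N, if the wrist force passes 120 N, or if a joint passes its speed limit or range.

## Working session

There is one attempt and no reset: what is moved stays moved. The work goes in short steps, Python scripts to look and compute and a tool call to move; the robot and the scene stay as the last step left them, time stands still between calls to the robot, and variables do not carry over. Pictures are saved under pics/ and viewed, and the job is handed in when it is done.

Besides the shell and the picture viewer there is one more tool, called after "Call:" as name([rows], argument=value, ...), one row to a line, values as JSON. arm_command: Moves the arm, as the interface text tells. Shift numbers are shares of 300 mm and turn numbers shares of pi rad, none past 1 either way. Its arguments: {"type":"object","properties":{"targets":{"type":"array","items":{"type":"array","items":{"type":"number","minimum":-1,"maximum":1}}},"jaw":{"type":"number"},"squeeze":{"type":"number"}},"required":["targets"]}

```bash
mkdir -p pics; cat > h.py <<'E'
import numpy as np,cv2
from plant import bot,cams,order,finder
def snap(c,f):
    p,d=cams.grab_frame(c); cv2.imwrite('pics/'+f,p[:,:,::-1]); return p,d
def st():
    s=bot.observe(); print(s['clock'],np.round(s['tool_pos'],4),np.round(s['wrist_force'],2),s['width']); print(np.round(s['tool_rot'],3)); print(np.round(s['qpos'],1)); return s
E
python3 - <<'E'
from h import *
st()
snap('scene','s0.png'); snap('top','t0.png')
for n in ['shelf','mouth','stop','carton','carton_center','carton_top','small_carton','shelved_carton','tape_roll','jar','mug','screwdriver']:
    for c in ['scene','top']:
        try:
            r=finder.pinpoint(n,c)
            print(n,c,[(np.round(x['at'],3).tolist(),round(x['confidence'],2)) for x in r[:2]])
        except Exception as e: print(n,c,e)
print(bot.observe()['clock'])
E
```

```text
0.0 [0.317  0.6516 0.3019] [-0.9  -0.3   0.13] 0.09313196202604318
[[-0.001  0.437  0.899]
 [-0.001  0.899 -0.437]
 [-1.    -0.002  0.   ]]
[-68.5  34.4  -0.1  91.7   0.1  54.   -4.6]
shelf scene [([0.532, 0.105, 0.0], 0.75)]
shelf top [([0.537, 0.106, -0.002], 0.84)]
mouth scene []
mouth top [([0.542, -0.184, 0.086], 0.23)]
stop scene []
stop top []
carton scene [([0.538, -0.181, -0.002], 0.95)]
carton top [([0.54, -0.184, 0.002], 0.65)]
carton_center scene [([0.544, -0.183, 0.084], 0.85), ([0.536, -0.18, -0.002], 0.22)]
carton_center top [([0.542, -0.18, 0.086], 0.63)]
carton_top scene [([0.684, 0.243, 0.002], 0.7), ([0.538, -0.184, 0.169], 0.63)]
carton_top top [([0.541, -0.184, 0.168], 0.96)]
small_carton scene [([0.688, 0.245, 0.001], 0.82), ([0.479, 0.294, 0.002], 0.3)]
small_carton top [([0.686, 0.247, 0.002], 0.62)]
shelved_carton scene [([0.685, 0.094, -0.002], 0.91), ([0.481, 0.295, -0.002], 0.43)]
shelved_carton top []
tape_roll scene [([0.605, 0.112, 0.077], 0.79)]
tape_roll top [([0.604, 0.114, 0.08], 0.87)]
jar scene [([0.749, -0.12, 0.003], 0.71), ([0.538, -0.184, 0.17], 0.65)]
jar top [([0.752, -0.114, -0.001], 0.87)]
mug scene [([0.48, 0.294, 0.001], 0.56)]
mug top [([0.48, 0.296, -0.003], 0.76)]
screwdriver scene [([0.55, -0.435, -0.004], 0.56)]
screwdriver top [([0.552, -0.432, 0.001], 0.82)]
1.3
```

View pics/s0.png

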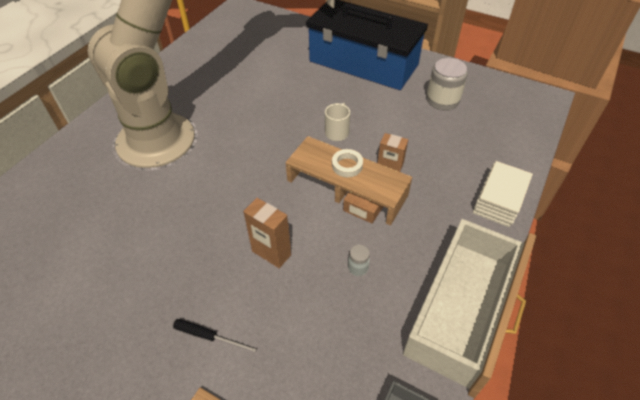

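View pics/t0.png

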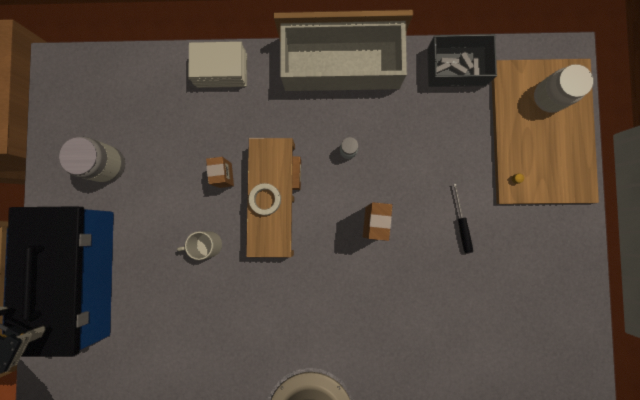

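```bash
cat >> h.py <<'E'
def cloud(c,d):
    k=cams.calibration(c); v,u=np.mgrid[:400,:640]
    P=np.stack([(u-k['cx'])/k['fx']*d,(v-k['cy'])/k['fy']*d,d],-1)
    return (P-k['t'])@k['R']   # R^T (p-t)
def rect(m,W):
    P=W[m][:,:2].astype(np.float32)
    r=cv2.minAreaRect(P*1000); return r, cv2.boxPoints(r)
E
python3 - <<'E'
from h import *
for c in ['top','scene']:
    p,d=cams.grab_frame(c); W=cloud(c,d); ok=d>0
    X,Y,Z=W[...,0],W[...,1],W[...,2]
    k=cams.calibration(c); print(c,k['fx'],d[200,320], 'cam',-k['R'].T@k['t'])
    tb=ok&(X>.4)&(X<.9)&(Y>-.4)&(Y<-.25)&(abs(Z)<.02); print('table z',np.median(Z[tb]))
    m=ok&(abs(Z-.078)<.008)&(X>.4)&(X<.85)&(Y>0)&(Y<.22)
    print('board',m.sum(),np.median(Z[m]),*rect(m,W))
    m=ok&(abs(Z-.17)<.008)&(X>.4)&(X<.7)&(Y>-.3)&(Y<-.1)
    print('ctop',m.sum(),np.median(Z[m]),W[m].mean(0),*rect(m,W))
    m=ok&(Z>.03)&(Z<.06)&(X>.6)&(X<.8)&(Y>0.0)&(Y<.045)
    if m.sum()>5: print('shelved',m.sum(),W[m].min(0),W[m].max(0))
E
```

```text
top 364.3700984903666 1.0661035 cam [ 0.52005735 -0.05938052  1.05941248]
table z -0.0006953825251998923
board 4772 0.07706288644129607 ((611.4649047851562, 103.20884704589844), (120.94013977050781, 323.3603515625), 88.85936737060547) [[448.61304   45.969242]
 [771.9093    39.532276]
 [774.3168   160.44846 ]
 [451.0205   166.88542 ]]
ctop 767 0.16934719427885012 [ 0.53926127 -0.18270997  0.16924337] ((539.34912109375, -183.16160583496094), (50.500667572021484, 90.02616119384766), 83.70980834960938) [[ 491.84048 -203.3281 ]
 [ 581.32465 -213.19174]
 [ 586.8578  -162.99512]
 [ 497.3736  -153.13147]]
shelved 276 [0.602759   0.02200157 0.03022513] [0.77054231 0.04422719 0.05413774]
scene 477.5488729618458 1.3248893 cam [ 0.96995776 -0.69972039  1.03004341]
table z -0.0009113183272525644
board 3677 0.0763354365995763 ((611.6768188476562, 129.797119140625), (181.9243621826172, 326.1249084472656), 89.11634826660156) [[447.23093  41.36051]
 [773.317    36.331  ]
 [776.1227  218.23373]
 [450.03662 223.26324]]
ctop 758 0.16896247213395613 [ 0.54217114 -0.18633302  0.16878015] ((540.6979370117188, -184.06373596191406), (53.66017532348633, 91.88134002685547), 84.60977172851562) [[ 492.44003 -206.45958]
 [ 583.91504 -215.09077]
 [ 588.9558  -161.6679 ]
 [ 497.48083 -153.0367 ]]
shelved 461 [0.60235067 0.0177353  0.03009929] [0.77318576 0.04491612 0.05968805]
```

```bash
cat >> h.py <<'E'
from scipy.spatial.transform import Rotation as Ro
O=np.array([.534,.1048]); ang=np.arctan2(-6.44,323.3)
EX=np.array([-np.sin(ang),np.cos(ang)]); EY=np.array([-np.cos(ang),-np.sin(ang)])
def R_down(a): # tool y at angle a(deg) from world x
    c,s=np.cos(np.radians(a)),np.sin(np.radians(a))
    return np.array([[0,c,s],[0,s,-c],[-1,0,0]])
def row(p,a):
    s=bot.observe(); R=s['tool_rot']; d=R.T@(np.array(p)-s['tool_pos'])/.3
    r=Ro.from_matrix(R.T@R_down(a)).as_rotvec()/np.pi
    print('row',np.round(np.r_[d,r],3).tolist(),'dist',np.linalg.norm(d)*300,'deg',np.linalg.norm(r)*180)
def sh(x,y,z): # shelf->world
    q=O+x*EX+y*EY; return np.r_[q,z]
E
python3 - <<'E'
from h import *
print(EX,EY,np.degrees(ang)); R=bot.observe()['tool_rot']; s=bot.observe()
row([.533,-.248,.302],-6)
E
```

```text
[0.01991563 0.99980166] [-0.99980166  0.01991563] -1.1411569086347186
row [0.002, -2.383, 1.959, 0.389, 0.0, -0.0] dist 925.4872122538686 deg 70.05777348246664
```

Call:
arm_command([
  [0, -0.16, 0.13, 0.05, 0, 0],
  [0, -0.32, 0.26, 0.1, 0, 0],
  [0, -0.48, 0.39, 0.15, 0, 0],
  [0, -0.64, 0.52, 0.2, 0, 0],
  [0, -0.79, 0.65, 0.25, 0, 0],
], jaw=0.4)

```text
clock: 2.02
tool_pos: [0.3891, 0.3515, 0.3031]
tool_rot: [[0.001, 0.947, 0.322], [0.001, 0.322, -0.947], [-1.0, 0.001, -0.0]]
wrist_force: [1.7, 0.8, 0.5]
width: 0.0475
```

```bash
python3 -c "
from h import *
st();row([.533,-.248,.302],-6)"
```

```text
2.025 [0.3891 0.3515 0.3031] [1.72 0.8  0.49] 0.047501813358247436
[[ 0.001  0.947  0.322]
 [ 0.001  0.322 -0.947]
 [-1.     0.001 -0.   ]]
[-57.7  20.9  12.6 118.4  -6.7  41.3 -22.1]
row [0.003, -0.189, 2.047, 0.138, -0.0, -0.0] dist 616.5642807626684 deg 24.75805779264483
```

Call:
arm_command([
  [0, 0.05, 0.18, 0.03, 0, 0],
  [0, 0.1, 0.37, 0.06, 0, 0],
  [0, 0.1, 0.56, 0.08, 0, 0],
  [0, 0.09, 0.76, 0.11, 0, 0],
  [0, 0.06, 0.96, 0.138, 0, 0],
])

```text
clock: 2.65
tool_pos: [0.4995, 0.0829, 0.3033]
tool_rot: [[0.002, 0.994, -0.109], [0.001, -0.109, -0.994], [-1.0, 0.002, -0.001]]
wrist_force: [0.6, 0.4, -0.5]
width: 0.0368
```

```bash
python3 -c "
from h import *
st();row([.533,-.248,.302],-6)"
```

```text
2.65 [0.4995 0.0829 0.3033] [ 0.56  0.41 -0.46] 0.03684895480149351
[[ 0.002  0.994 -0.109]
 [ 0.001 -0.109 -0.994]
 [-1.     0.002 -0.001]]
[-31.8  20.2  21.3 120.9 -11.2  40.6  -9.4]
row [0.003, 0.231, 1.084, -0.001, -0.0, -0.0] dist 332.59124507761595 deg 0.25734529401900264
```

Call:
arm_command([
  [0, 0.04, 0.19, 0, 0, 0],
  [0, 0.09, 0.38, 0, 0, 0],
  [0, 0.13, 0.57, 0, 0, 0],
  [0, 0.17, 0.78, 0, 0, 0],
  [0, 0.21, 0.98, 0, 0, 0],
])

```text
clock: 3.28
tool_pos: [0.5303, -0.2178, 0.3033]
tool_rot: [[0.002, 0.994, -0.108], [0.001, -0.108, -0.994], [-1.0, 0.002, -0.001]]
wrist_force: [0.0, 0.1, 0.4]
width: 0.0373
```

```bash
python3 -c "
from h import *
st();row([.533,-.248,.302],-6);row([.533,-.248,.219],-6);snap('scene','s1.png')"
```

```text
3.275 [ 0.5303 -0.2178  0.3033] [0.04 0.12 0.4 ] 0.037276264829420196
[[ 0.002  0.994 -0.108]
 [ 0.001 -0.108 -0.994]
 [-1.     0.002 -0.001]]
[  1.3  25.   21.8 112.9 -13.1  44.4  24.4]
row [0.004, 0.02, 0.099, -0.001, -0.0, -0.001] dist 30.370296303661654 deg 0.2554568463282708
row [0.281, 0.019, 0.1, -0.001, -0.0, -0.001] dist 89.57816200249817 deg 0.2554568463282708
```

View pics/s1.png

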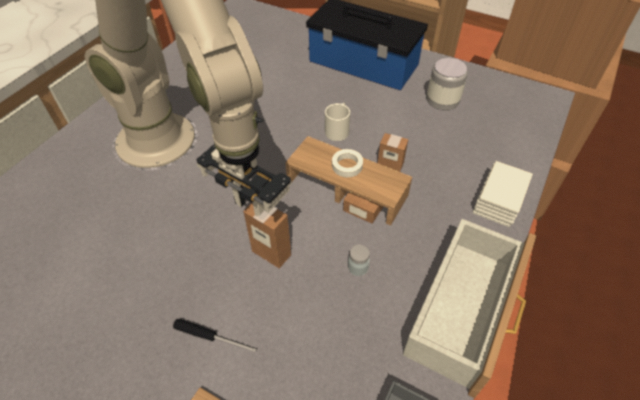

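The gripper hovers above and behind the carton (fingers at about pixel 255,205, carton top at 268,212), clear of it. Next it goes back and down.

Call:
arm_command([
  [0, 0.02, 0.08, 0, 0, 0],
  [0.02, 0.02, 0.13, 0, 0, 0],
  [0.1, 0.02, 0.13, 0, 0, 0],
  [0.2, 0.02, 0.13, 0, 0, 0],
  [0.28, 0.02, 0.13, 0, 0, 0],
])

```text
clock: 3.95
tool_pos: [0.5311, -0.2657, 0.2189]
tool_rot: [[0.003, 0.993, -0.116], [-0.004, -0.116, -0.993], [-1.0, 0.004, 0.004]]
wrist_force: [1.3, 0.3, -1.6]
width: 0.0374
```

```bash
python3 -c "
from h import *
st();row([.5365,-.218,.219],-6)"
```

```text
3.95 [ 0.5311 -0.2657  0.2189] [ 1.3   0.26 -1.59] 0.0374373334010042
[[ 0.003  0.993 -0.116]
 [-0.004 -0.116 -0.993]
 [-1.     0.004  0.004]]
[  8.5  32.5  18.5 114.5 -16.9  35.3  31.6]
row [-0.001, -0.0, -0.16, -0.004, 0.001, -0.001] dist 47.99205939770578 deg 0.706166858295644
```

Call:
arm_command([
  [0, 0, -0.06, 0, 0, 0],
  [0, 0, -0.12, 0, 0, 0],
  [0, 0, -0.16, 0, 0, 0],
  [0, 0, -0.2, 0, 0, 0],
  [0, 0, -0.23, 0, 0, 0],
])

```text
clock: 4.58
tool_pos: [0.5394, -0.1963, 0.2191]
tool_rot: [[0.004, 0.993, -0.115], [-0.004, -0.115, -0.993], [-1.0, 0.005, 0.004]]
wrist_force: [0.4, -0.1, 0.3]
width: 0.037
```

```bash
python3 -c "
from h import *
st();snap('scene','s2.png')"
```

```text
4.575 [ 0.5394 -0.1963  0.2191] [ 0.45 -0.13  0.26] 0.03697691396564141
[[ 0.004  0.993 -0.115]
 [-0.004 -0.115 -0.993]
 [-1.     0.005  0.004]]
[  1.2  31.4  19.1 117.1 -17.5  33.9  25.7]
```

View pics/s2.png

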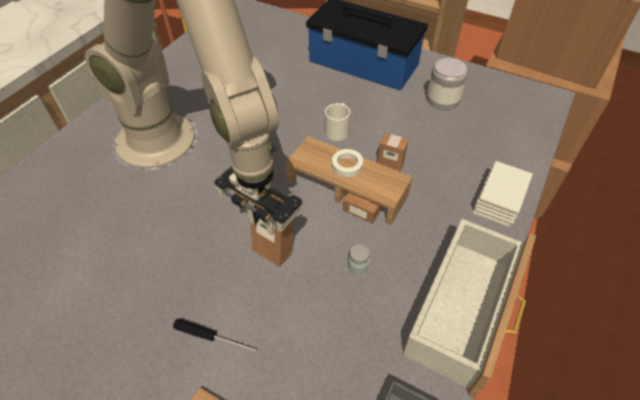

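The gripper now covers the carton's top (270,215) and the carton has begun to lean. I'll keep pushing gently.

Call:
arm_command([
  [0, 0, -0.02, 0, 0, 0],
  [0, 0, -0.05, 0, 0, 0],
  [0, 0, -0.07, 0, 0, 0],
  [0, 0, -0.08, 0, 0, 0],
  [0, 0, -0.09, 0, 0, 0],
])

```text
clock: 5.25
tool_pos: [0.5426, -0.1683, 0.2188]
tool_rot: [[0.004, 0.993, -0.114], [-0.004, -0.114, -0.993], [-1.0, 0.004, 0.003]]
wrist_force: [-0.2, 0.5, -0.4]
width: 0.0371
```

```bash
python3 -c "
from h import *
st();snap('scene','s3.png')"
```

```text
5.25 [ 0.5426 -0.1683  0.2188] [-0.22  0.47 -0.37] 0.037067151061456485
[[ 0.004  0.993 -0.114]
 [-0.004 -0.114 -0.993]
 [-1.     0.004  0.003]]
[ -1.8  31.2  19.3 117.8 -17.8  33.5  23.2]
```

View pics/s3.png

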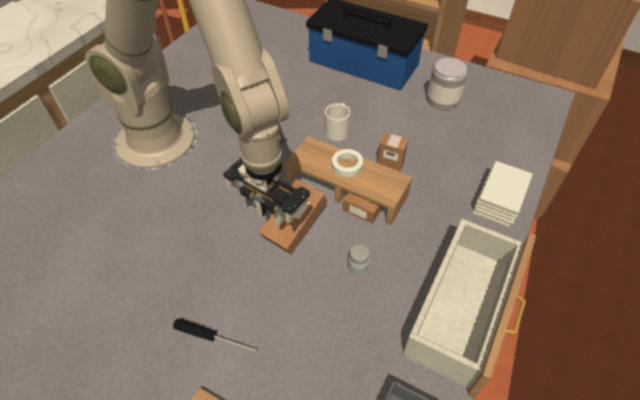

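The carton lies flat (corners near (325,200), (262,232)), its top end pointing to the empty bay. I'll back off and measure.

Call:
arm_command([
  [-0.04, 0, 0.1, 0, 0, 0],
  [-0.07, 0, 0.25, 0, 0, 0],
  [-0.07, 0, 0.42, 0, 0, 0],
  [-0.07, 0, 0.47, 0, 0, 0],
  [-0.07, 0, 0.47, 0, 0, 0],
])

```text
clock: 5.92
tool_pos: [0.526, -0.3086, 0.2399]
tool_rot: [[0.003, 0.993, -0.116], [-0.003, -0.116, -0.993], [-1.0, 0.004, 0.003]]
wrist_force: [0.1, 0.1, -0.8]
width: 0.0372
```

```bash
cat > meas.py <<'E'
from h import *
def meas(lo=-.4,hi=.02):
  for c in ['top','scene']:
    p,d=snap(c,c+'_%d.png'%(bot.observe()['clock']*100)); W=cloud(c,d)
    X,Y,Z=W[...,0],W[...,1],W[...,2]
    hsv=cv2.cvtColor(p,cv2.COLOR_RGB2HSV)
    m=(d>0)&(abs(Z-.0495)<.006)&(X>.44)&(X<.66)&(Y>lo)&(Y<hi)
    m=cv2.morphologyEx(m.astype(np.uint8),cv2.MORPH_OPEN,np.ones((3,3)))>0
    r,b=rect(m,W); bs=[( (q/1000-O)@EX*1000,(q/1000-O)@EY*1000) for q in b]
    print(c,m.sum(),'size',np.round(r[1],1),'shelf corners',np.round(bs,1).tolist(),'ctr',np.round(np.mean(bs,0),1))
E
python3 -c "
from meas import *
st();meas()
for c in ['top','scene']:
  for n in ['carton_top','carton_center']:
    for r in finder.pinpoint(n,c)[:2]: q=np.array(r['at']); print(n,c,np.round([(q[:2]-O)@EX,(q[:2]-O)@EY,q[2]],3),r['confidence'])
"; ls pics
```

```text
5.925 [ 0.526  -0.3086  0.2399] [ 0.1   0.12 -0.77] 0.03720985306401312
[[ 0.003  0.993 -0.116]
 [-0.003 -0.116 -0.993]
 [-1.     0.004  0.003]]
[ 12.1  31.8  19.3 111.5 -16.   39.   34.5]
top 1959 size [170.4  89.8] shelf corners [[-249.9, 30.4], [-258.3, -59.0], [-88.6, -74.9], [-80.3, 14.5]] ctr [-169.3  -22.2]
scene 1835 size [172.8  91.9] shelf corners [[-252.9, 31.0], [-261.3, -60.6], [-89.2, -76.4], [-80.8, 15.1]] ctr [-171.   -22.7]
carton_top top [-0.086 -0.034  0.022] 0.94
carton_center top [-0.17  -0.023  0.025] 0.95
carton_top scene [-0.087 -0.026  0.026] 0.72
carton_center scene [-0.168 -0.022  0.024] 0.75
s0.png
s1.png
s2.png
s3.png
scene_597.png
t0.png
top_592.png
```

```bash
python3 -c "
from h import *
row(sh(-.17,-.11,.24),-91.1);print(sh(-.17,-.11,.24))"
```

```text
row [-0.001, 0.287, -0.834, 0.47, -0.0, -0.001] dist 264.6615418965276 deg 84.68104755454087
[ 0.64059253 -0.067357    0.24      ]
```

View pics/scene_597.png

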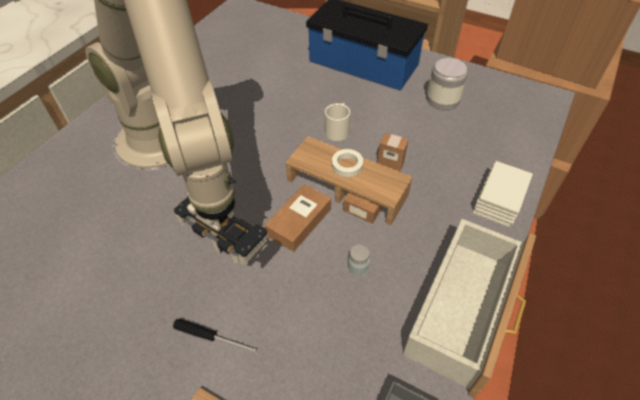

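The carton lies flat at (298,215), a little to the right of the bay and turned about 5°. I'll swing the gripper to its right side to square it with two open fingers.

Call:
arm_command([
  [0, 0.06, -0.17, 0.05, 0, 0],
  [0, 0.12, -0.34, 0.11, 0, 0],
  [0, 0.18, -0.5, 0.17, 0, 0],
  [0, 0.24, -0.67, 0.22, 0, 0],
  [0, 0.29, -0.83, 0.28, 0, 0],
], jaw=1)

```text
clock: 6.85
tool_pos: [0.6421, -0.0658, 0.2399]
tool_rot: [[0.004, 0.545, -0.839], [-0.002, -0.839, -0.545], [-1.0, 0.004, -0.002]]
wrist_force: [-0.2, -0.4, -0.5]
width: 0.0829
```

```bash
python3 -c "
from h import *
st();row(sh(-.17,-.115,.24),-91.1);row(sh(-.17,-.115,.112),-91.1)"
```

```text
6.85 [ 0.6421 -0.0658  0.2399] [-0.18 -0.42 -0.54] 0.08288153409625972
[[ 0.004  0.545 -0.839]
 [-0.002 -0.839 -0.545]
 [-1.     0.004 -0.002]]
[-22.   37.4  36.2 107.5 -30.4  44.8 -26.3]
row [-0.0, 0.011, -0.007, 0.189, -0.001, -0.001] dist 3.9124967614034025 deg 34.10635559006754
row [0.426, 0.009, -0.006, 0.189, -0.001, -0.001] dist 127.9161697345191 deg 34.10635559006754
```

Call:
arm_command([
  [0, 0.01, -0.01, 0.05, 0, 0],
  [0, 0.01, -0.01, 0.11, 0, 0],
  [0.05, 0.01, -0.01, 0.16, 0, 0],
  [0.15, 0.01, -0.01, 0.189, 0, 0],
  [0.3, 0.01, -0.01, 0.189, 0, 0],
])

```text
clock: 7.48
tool_pos: [0.6472, -0.0655, 0.1497]
tool_rot: [[0.006, -0.017, -1.0], [-0.002, -1.0, 0.017], [-1.0, 0.002, -0.006]]
wrist_force: [0.1, 0.1, -0.4]
width: 0.093
```

```bash
python3 -c "
from h import *
st();row(sh(-.17,-.115,.112),-91.1);row(sh(-.17,-.056,.112),-91.1);snap('scene','s5.png')"
```

```text
7.475 [ 0.6472 -0.0655  0.1497] [ 0.07  0.07 -0.45] 0.0929639239659798
[[ 0.006 -0.017 -1.   ]
 [-0.002 -1.     0.017]
 [-1.     0.002 -0.006]]
[-23.1  46.3  39.3 110.1 -45.3  39.9 -47.1]
row [0.126, 0.006, 0.006, 0.001, -0.002, -0.001] dist 37.75708697874051 deg 0.38718687103456784
row [0.124, 0.006, 0.203, 0.001, -0.002, -0.001] dist 71.39338217705017 deg 0.38718687103456784
```

View pics/s5.png

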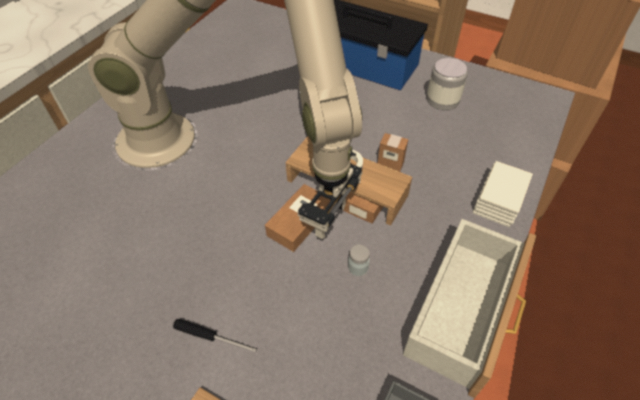

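The gripper stands on the carton's right side (fingers around 320,235), between it and the jar (359,258). Descend next, then push.

Call:
arm_command([
  [0.06, 0, 0, 0, 0, 0],
  [0.12, 0, 0, 0, 0, 0],
  [0.12, 0.005, 0.04, 0, 0, 0],
  [0.12, 0.005, 0.09, 0, 0, 0],
  [0.12, 0.005, 0.13, 0, 0, 0],
])

```text
clock: 8.15
tool_pos: [0.6048, -0.0657, 0.1089]
tool_rot: [[-0.0, -0.016, -1.0], [-0.001, -1.0, 0.016], [-1.0, 0.001, 0.0]]
wrist_force: [1.8, 0.9, -0.2]
width: 0.0931
```

```bash
python3 -c "
from h import *
st();row(sh(-.17,-.056,.112),-91.1)"
```

```text
8.15 [ 0.6048 -0.0657  0.1089] [ 1.81  0.86 -0.19] 0.09307100212703633
[[-0.    -0.016 -1.   ]
 [-0.001 -1.     0.016]
 [-1.     0.001  0.   ]]
[-20.8  46.8  34.3 116.3 -49.8  32.5 -41.7]
row [-0.01, 0.003, 0.061, 0.001, 0.0, -0.0] dist 18.44236343583446 deg 0.17740022923414067
```

Call:
arm_command([
  [0, 0, 0.02, 0, 0, 0],
  [0, 0, 0.035, 0, 0, 0],
  [0, 0, 0.05, 0, 0, 0],
  [0, 0, 0.06, 0, 0, 0],
  [0, 0, 0.06, 0, 0, 0],
])

```text
clock: 8.78
tool_pos: [0.5867, -0.0655, 0.1089]
tool_rot: [[-0.0, -0.016, -1.0], [-0.002, -1.0, 0.016], [-1.0, 0.002, 0.0]]
wrist_force: [2.1, 0.3, 2.0]
width: 0.093
```

```bash
python3 -c "
from meas import *
s=st();q=s['tool_pos'][:2]-O;print('tool shelf',q@EX,q@EY);meas()"
```

```text
8.775 [ 0.5867 -0.0655  0.1089] [2.13 0.28 2.04] 0.09304463598171037
[[-0.    -0.016 -1.   ]
 [-0.002 -1.     0.016]
 [-1.     0.002  0.   ]]
[-20.4  45.9  33.4 118.7 -50.6  30.7 -40.4]
tool shelf -0.1692629095967327 -0.05611375901037621
top 800 size [133.2  63.5] shelf corners [[-258.4, 41.3], [-257.6, -22.2], [-124.4, -20.5], [-125.1, 43.0]] ctr [-191.4   10.4]
scene 864 size [166.4  92.6] shelf corners [[-261.8, 43.9], [-261.2, -48.7], [-94.8, -47.6], [-95.4, 44.9]] ctr [-178.3   -1.9]
```

Call:
arm_command([
  [0, 0, -0.05, 0, 0, 0],
  [-0.08, 0, -0.1, 0, 0, 0],
  [-0.25, 0, -0.1, 0, 0, 0],
  [-0.42, 0, -0.1, 0, 0, 0],
  [-0.43, 0, -0.1, 0, 0, 0],
])

```text
clock: 9.5
tool_pos: [0.6182, -0.0661, 0.2407]
tool_rot: [[0.003, -0.016, -1.0], [-0.002, -1.0, 0.016], [-1.0, 0.002, -0.003]]
wrist_force: [-0.5, 0.6, -0.8]
width: 0.093
```

```bash
python3 -c "
from h import *
s=st();row(sh(-.31,0,.24),-1.1)"
```

```text
9.5 [ 0.6182 -0.0661  0.2407] [-0.5   0.6  -0.81] 0.09304543847178896
[[ 0.003 -0.016 -1.   ]
 [-0.002 -1.     0.016]
 [-1.     0.002 -0.003]]
[-27.9  39.   46.3 110.9 -38.6  46.7 -51.2]
row [0.002, 0.468, 0.294, -0.499, -0.0, -0.001] dist 165.81955580669393 deg 89.82969609462693
```

Call:
arm_command([
  [0, 0.1, 0.06, -0.05, 0, 0],
  [0, 0.2, 0.12, -0.11, 0, 0],
  [0, 0.3, 0.18, -0.17, 0, 0],
  [0, 0.4, 0.24, -0.22, 0, 0],
  [0, 0.468, 0.294, -0.28, 0, 0],
], jaw=0.4)

```text
clock: 10.12
tool_pos: [0.5267, -0.2061, 0.2396]
tool_rot: [[0.001, 0.763, -0.647], [-0.002, -0.647, -0.763], [-1.0, 0.002, 0.001]]
wrist_force: [1.1, -0.4, 1.1]
width: 0.0475
```

```bash
python3 -c "
from meas import *
s=st();row(sh(-.31,0,.24),-1.1);row(sh(-.31,0,.109),-1.1);meas()"
```

```text
10.125 [ 0.5267 -0.2061  0.2396] [ 1.06 -0.36  1.07] 0.04746563572929636
[[ 0.001  0.763 -0.647]
 [-0.002 -0.647 -0.763]
 [-1.     0.002  0.001]]
[ -4.9  31.   30.1 117.5 -24.9  37.6   1.4]
row [-0.001, 0.001, -0.005, -0.218, 0.001, -0.0] dist 1.4999032001204329 deg 39.20454996429189
row [0.435, -0.0, -0.005, -0.218, 0.001, -0.0] dist 130.6183153690381 deg 39.20454996429189
top 2012 size [169.7  88.9] shelf corners [[-258.3, 41.6], [-257.5, -47.3], [-87.8, -45.7], [-88.6, 43.2]] ctr [-173.   -2.]
scene 1583 size [172.4  91.5] shelf corners [[-260.3, 43.2], [-260.1, -48.3], [-87.7, -47.8], [-88.0, 43.7]] ctr [-174.    -2.3]
```

Call:
arm_command([
  [0, 0, 0, -0.06, 0, 0],
  [0, 0, 0, -0.11, 0, 0],
  [0.08, 0, 0, -0.17, 0, 0],
  [0.22, 0, 0, -0.218, 0, 0],
  [0.37, 0, 0, -0.218, 0, 0],
])

```text
clock: 10.85
tool_pos: [0.5266, -0.2065, 0.1275]
tool_rot: [[0.001, 1.0, -0.025], [-0.001, -0.025, -1.0], [-1.0, 0.001, 0.001]]
wrist_force: [-0.2, 1.0, -0.3]
width: 0.0371
```

```bash
python3 -c "
from h import *
s=st();row(sh(-.31,-.002,.109),-1.1);row(sh(-.27,-.002,.109),-1.1);row(sh(-.12,-.002,.109),-1.1)"
```

```text
10.85 [ 0.5266 -0.2065  0.1275] [-0.2   1.01 -0.29] 0.03710306276435058
[[ 0.001  1.    -0.025]
 [-0.001 -0.025 -1.   ]
 [-1.     0.001  0.001]]
[  7.5  38.7  12.1 120.7 -20.1  22.3  34.2]
row [0.062, 0.011, -0.005, -0.002, 0.0, -0.0] dist 18.81591544905524 deg 0.36574376851489715
row [0.062, 0.01, -0.138, -0.002, 0.0, -0.0] dist 45.411652182149744 deg 0.36574376851489715
row [0.061, 0.007, -0.638, -0.002, 0.0, -0.0] dist 192.27035965766305 deg 0.36574376851489715
```

Call:
arm_command([
  [0.06, 0.01, 0, -0.002, 0, 0],
  [0.062, 0.01, -0.06, -0.002, 0, 0],
  [0.062, 0.01, -0.12, -0.002, 0, 0],
  [0.062, 0.01, -0.18, -0.002, 0, 0],
  [0.062, 0.01, -0.24, -0.002, 0, 0],
])

```text
clock: 11.48
tool_pos: [0.5321, -0.1335, 0.11]
tool_rot: [[0.003, 1.0, -0.019], [-0.002, -0.019, -1.0], [-1.0, 0.003, 0.002]]
wrist_force: [-0.4, -4.0, 3.2]
width: 0.0371
```

```bash
python3 -c "
from meas import *
s=st();row(sh(-.12,-.002,.109),-1.1);meas()"
```

```text
11.475 [ 0.5321 -0.1335  0.11  ] [-0.4  -4.01  3.22] 0.03707215572535015
[[ 0.003  1.    -0.019]
 [-0.002 -0.019 -1.   ]
 [-1.     0.003  0.002]]
[  0.5  39.8  11.2 123.4 -22.8  18.5  29.9]
row [0.003, -0.002, -0.394, 0.0, 0.001, -0.001] dist 118.26443765503811 deg 0.21660156758482046
top 1179 size [111.2  88.9] shelf corners [[-197.1, 42.4], [-196.4, -46.6], [-85.2, -45.7], [-85.8, 43.2]] ctr [-141.1   -1.7]
scene 534 size [ 89.  161.4] shelf corners [[-87.0, 41.2], [-248.3, 34.3], [-244.5, -54.7], [-83.2, -47.8]] ctr [-165.8   -6.8]
```

Call:
arm_command([
  [0, 0, -0.05, 0, 0, 0],
  [0, 0, -0.1, 0, 0, 0],
  [0, 0, -0.15, 0, 0, 0],
  [0, 0, -0.2, 0, 0, 0],
  [0, 0, -0.24, 0, 0, 0],
])

```text
clock: 12.2
tool_pos: [0.533, -0.0586, 0.1095]
tool_rot: [[0.002, 1.0, -0.015], [0.0, -0.015, -1.0], [-1.0, 0.002, -0.0]]
wrist_force: [0.0, -3.5, 2.8]
width: 0.037
```

```bash
python3 -c "
from meas import *
s=st();row(sh(-.12,-.002,.109),-1.1);meas(hi=.04)"
```

```text
12.2 [ 0.533  -0.0586  0.1095] [ 0.04 -3.54  2.78] 0.037021833566252854
[[ 0.002  1.    -0.015]
 [ 0.    -0.015 -1.   ]
 [-1.     0.002 -0.   ]]
[ -7.7  39.5  11.6 125.  -25.2  17.6  24.6]
row [0.002, -0.0, -0.145, 0.001, -0.0, -0.0] dist 43.37559591608344 deg 0.23623281296481427
top 142 size [ 20.  128.7] shelf corners [[-86.1, 1.7], [-84.3, -127.0], [-64.3, -126.7], [-66.2, 2.0]] ctr [-75.2 -62.5]
scene 69 size [166.5  53.7] shelf corners [[-126.5, 30.2], [-176.2, 9.9], [-113.3, -144.2], [-63.5, -123.9]] ctr [-119.9  -57. ]
```

Call:
arm_command([
  [0, 0, -0.03, 0, 0, 0],
  [0, 0, -0.06, 0, 0, 0],
  [0, 0, -0.09, 0, 0, 0],
  [0, 0, -0.11, 0, 0, 0],
  [0, 0, -0.12, 0, 0, 0],
])

```text
clock: 12.92
tool_pos: [0.5333, -0.0208, 0.1093]
tool_rot: [[0.001, 1.0, -0.013], [0.002, -0.013, -1.0], [-1.0, 0.0, -0.002]]
wrist_force: [-1.0, -2.8, 0.4]
width: 0.0369
```

```bash
python3 -c "
from meas import *
s=st();row(sh(-.119,-.002,.109),-1.1);snap('scene','s7.png');snap('wrist','w7.png')"
```

```text
12.925 [ 0.5333 -0.0208  0.1093] [-1.03 -2.8   0.41] 0.036945469663795694
[[ 0.001  1.    -0.013]
 [ 0.002 -0.013 -1.   ]
 [-1.     0.    -0.002]]
[-11.9  39.5  12.  125.3 -26.3  17.5  21.9]
row [0.001, 0.001, -0.022, 0.002, -0.001, -0.0] dist 6.648211215350932 deg 0.38570182406908016
```

View pics/s7.png

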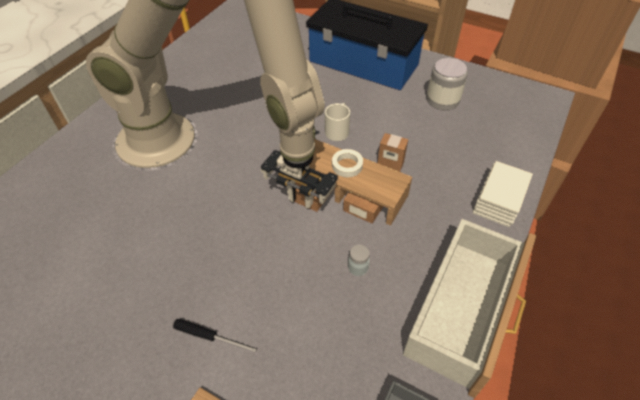

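View pics/w7.png

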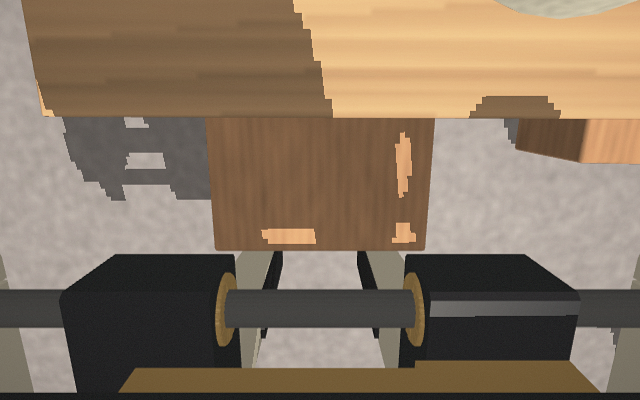

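The wrist view shows the carton entering straight under the board (edges at about columns 210 to 432), with the fingers square behind it. I'll push slowly up to the strip, watching the force.

Call:
arm_command([
  [0, 0, -0.006, 0, 0, 0],
  [0, 0, -0.012, 0, 0, 0],
  [0, 0, -0.018, 0, 0, 0],
  [0, 0, -0.022, 0, 0, 0],
  [0, 0, -0.022, 0, 0, 0],
])

```text
clock: 13.65
tool_pos: [0.5333, -0.0144, 0.1092]
tool_rot: [[0.0, 1.0, -0.013], [0.002, -0.013, -1.0], [-1.0, 0.0, -0.002]]
wrist_force: [0.4, -4.4, -0.3]
width: 0.0372
```

```bash
python3 -c "
from meas import *
s=st();row(sh(-.119,-.002,.109),-1.1)
for c in ['top','wrist']:
  snap(c,c+'8.png')
  for n in ['carton_top','carton_center']:
    for r in finder.pinpoint(n,c)[:2]: q=np.array(r['at']); print(n,c,np.round([(q[:2]-O)@EX,(q[:2]-O)@EY,q[2]],3),r['confidence'])"
```

```text
13.65 [ 0.5333 -0.0144  0.1092] [ 0.35 -4.37 -0.31] 0.03717111534874619
[[ 0.     1.    -0.013]
 [ 0.002 -0.013 -1.   ]
 [-1.     0.    -0.002]]
[-12.7  39.5  12.1 125.3 -26.5  17.6  21.4]
row [0.001, 0.001, -0.001, 0.002, -0.001, -0.0] dist 0.48883817066458674 deg 0.3818941078528218
carton_center top [-0.214 -0.224  0.001] 0.66
```

Call:
arm_command([
  [0, 0, -0.002, 0, 0, 0],
  [0, 0, -0.004, 0, 0, 0],
  [0, 0, -0.005, 0, 0, 0],
  [0, 0, -0.006, 0, 0, 0],
  [0, 0, -0.006, 0, 0, 0],
])

```text
clock: 14.58
tool_pos: [0.533, -0.0142, 0.1092]
tool_rot: [[0.0, 1.0, -0.015], [0.0, -0.015, -1.0], [-1.0, 0.0, -0.0]]
wrist_force: [-0.9, -9.2, 0.5]
width: 0.0376
```

```bash
python3 -c "
from meas import *
s=st();row(sh(-.119,-.002,.109),-1.1)"
```

```text
14.575 [ 0.533  -0.0142  0.1092] [-0.87 -9.24  0.53] 0.03757790115008222
[[ 0.     1.    -0.015]
 [ 0.    -0.015 -1.   ]
 [-1.     0.    -0.   ]]
[-12.8  39.5  12.2 125.3 -26.6  17.5  21.3]
row [0.001, 0.002, 0.0, 0.001, -0.0, -0.0] dist 0.72307330576119 deg 0.26166964051373026
```

The force rose to 9 N with almost no further motion, so the carton is against the strip. Back off and check.

Call:
arm_command([
  [0, 0, 0.05, 0, 0, 0],
  [0, 0, 0.12, 0, 0, 0],
  [-0.1, 0, 0.2, 0, 0, 0],
  [-0.25, 0, 0.3, 0, 0, 0],
  [-0.4, 0, 0.4, 0, 0, 0],
])

```text
clock: 15.2
tool_pos: [0.5309, -0.135, 0.2304]
tool_rot: [[-0.001, 1.0, -0.014], [0.001, -0.014, -1.0], [-1.0, -0.001, -0.001]]
wrist_force: [0.5, 1.2, -0.1]
width: 0.0372
```

Call:
arm_command([
  [0, 0, 0.1, 0, 0, 0],
  [0, 0, 0.2, 0, 0, 0],
  [0, 0, 0.25, 0, 0, 0],
  [0, 0, 0.25, 0, 0, 0],
  [0, 0, 0.25, 0, 0, 0],
])

```text
clock: 15.82
tool_pos: [0.5299, -0.2087, 0.23]
tool_rot: [[-0.001, 1.0, -0.013], [0.002, -0.013, -1.0], [-1.0, -0.001, -0.002]]
wrist_force: [0.4, 0.6, -0.2]
width: 0.0369
```

```bash
python3 -c "
from meas import *
s=st()
meas(lo=-.1,hi=.04)
for c in ['top','scene']:
  p,d=cams.grab_frame(c);W=cloud(c,d);X,Y,Z=W[...,0],W[...,1],W[...,2]
  S=(W[...,:2]-O);A=S@EX;B=S@EY
  m=(d>0)&(abs(Z-.0495)<.006)&(A<-.055)&(A>-.2)&(abs(B)<.08);r,b=rect(m,W)
  bs=[((q/1000-O)@EX*1000,(q/1000-O)@EY*1000) for q in b];print(c,m.sum(),np.round(bs,1).tolist())
for n in ['carton_top','carton_center','small_carton','shelved_carton','tape_roll','jar','mug','screwdriver']:
  for c in ['top','scene']:
    for r in finder.pinpoint(n,c)[:1]: q=np.array(r['at']); print(n,c,np.round(q,3),np.round([(q[:2]-O)@EX,(q[:2]-O)@EY],3),r['confidence'])
snap('scene','s9.png')"
```

```text
15.825 [ 0.5299 -0.2087  0.23  ] [ 0.4   0.62 -0.21] 0.03685874543928285
[[-0.001  1.    -0.013]
 [ 0.002 -0.013 -1.   ]
 [-1.    -0.001 -0.002]]
[  2.3  30.4  19.7 117.  -17.3  35.5  33. ]
top 565 size [ 44.9 170.4] shelf corners [[-111.3, 43.0], [-109.2, -127.4], [-64.3, -126.9], [-66.4, 43.5]] ctr [-87.8 -42. ]
scene 490 size [ 49.  170.2] shelf corners [[-114.5, 42.5], [-112.3, -127.7], [-63.3, -127.0], [-65.6, 43.2]] ctr [-88.9 -42.2]
top 608 [[-108.8, 44.3], [-110.7, -77.7], [-59.8, -78.6], [-57.9, 43.5]]
scene 583 [[-114.3, 78.3], [-114.2, -80.0], [-55.1, -79.9], [-55.2, 78.3]]
carton_top top [0.536 0.103 0.   ] [-0.001 -0.002] 0.17
carton_top scene [ 0.529 -0.     0.02 ] [-0.105  0.003] 0.26
carton_center top [0.536 0.081 0.02 ] [-0.024 -0.002] 0.92
carton_center scene [0.537 0.082 0.024] [-0.023 -0.004] 0.91
small_carton top [0.686 0.248 0.002] [ 0.146 -0.149] 0.9
small_carton scene [0.684 0.243 0.002] [ 0.141 -0.147] 0.63
shelved_carton scene [ 0.686  0.092 -0.   ] [-0.009 -0.152] 0.65
tape_roll top [0.603 0.114 0.079] [ 0.011 -0.069] 0.87
tape_roll scene [0.603 0.113 0.076] [ 0.009 -0.069] 0.87
jar top [ 0.753 -0.114 -0.002] [-0.215 -0.223] 0.52
jar scene [ 0.75  -0.12   0.002] [-0.221 -0.22 ] 0.85
mug top [ 0.48   0.296 -0.   ] [0.19  0.058] 0.78
mug scene [ 0.48   0.293 -0.001] [0.187 0.058] 0.65
screwdriver scene [ 0.552 -0.434 -0.001] [-0.538 -0.029] 0.66
```

View pics/s9.png

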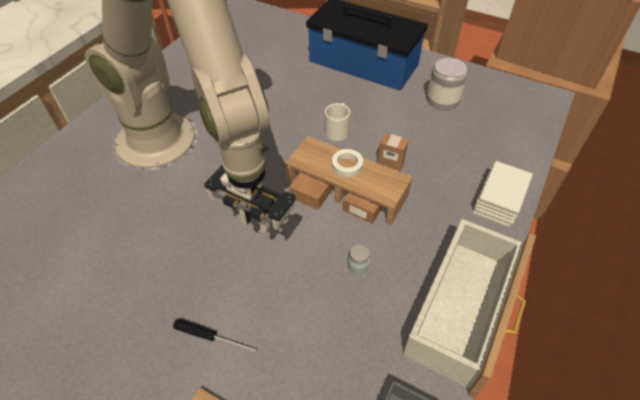

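The carton sits in the left bay (front visible at 310,190). Its rear end is at about -110 mm, so the top is at about +60 mm. The robot is clear and the bystanders haven't moved.

```bash
python3 -c "
from h import *
print(order.sign_off())"
```

```text
the job is handed in; nothing more can be done
None
```

The carton is lying flat in the empty bay with its top end against the back strip, and the job is handed in. No verdict came back.

**What I did:** I tipped the carton over towards the shelf. I then squared it and moved it sideways about 20 mm with a two-finger push on its right side. Finally I pushed it from behind until the force rose to about 9 N with no further motion, then backed the gripper clear.

**Last checks:**
- **Depth:** the rear end is at shelf x of about -110 mm, which puts the top end at about 60 mm, right at the strip.
- **Sideways and angle:** the carton is about 2 mm off the bay's middle line. Angle readings ranged from under 1° to about 1°.
- **Height:** the networks put the carton's middle at 20–24 mm above the table, which agrees with it lying flat.
- **Other things:** every bystander was found within a few millimetres of its starting place.

**Readings that disagreed:**
- **Carton top point:** after shelving, the networks gave it only with low confidence (0.17 and 0.26) and clearly wrong. I relied on the rear edge and the middle of the carton instead.
- **Scene camera:** its depth rectangle put the rear end about 4 mm further out than the top camera and took in points beyond the carton. I used the top camera's reading.

The whole job took about 17 s of the 72 s allowed.

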